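Level the pouring stand and bring the long candle arch under its funnel

TASK

Get the pouring stand ready for a top-up pour: first turn the knobs at its two front corners until the tilting plate sits level (the steel ball of each little level resting midway between its two lines). Then stand the longer of the two candle arches on the front of the plate and slide it straight in between the wooden guides, under the funnel and right up against the stop, so that its candle is below the spout. Do not bump the funnel, keep the plate level, and leave the shorter arch and everything else on the table where it is.

Things in the scene. Friction and masses are not known exactly. Their poses are not given: they have to be found in the camera images.
- stand: Pouring stand, fixed to the table: flat T-shaped wooden base 12 mm thick (cross bar 60 x 260 mm towards the robot; tail 74 mm wide; 290 mm long over all), carrying the plate, two knobs and the funnel. Origin on the table on its centre line, x towards the column at its far end, z up. In this frame the plate rests on a ball at x +20 mm and on two cams at x -80, y +100 (left) and -100 mm (right).
- plate: Tilting dark steel plate 255 x 140 x 8 mm, level when its z is vertical. Origin on the top face over the ball, 46 mm above the table; x along the slide to the stop. Top face x -145 to +110, y -70 to +70 mm; ears out to y +-125 mm at x -100 rest on the cams. Two ball levels, 13 mm high, at x -56, y +-56 mm, each points at a knob; the ball rolls to the low side. Load does not shift it.
- entry (a point): On the plate's top face at plate x -75, y 0: middle of the clear front part, where an arch can be set down from above. Moves and tilts with the plate; axes as the plate's.
- seat (a point): On the plate's top face at plate x +38, y 0, below the spout: where the centre of the long arch is when it touches the stop. The stop is a wooden bar 18 mm high, front face at plate x +100.5 mm. Two wooden guides 14 mm high, 56 mm apart, run from plate x -15 mm to the stop; in front they flare to a 70 mm wide mouth at x -40 mm. Axes as the plate's.
- knob_left_grip (a point): Mid-grip of the left knob (stand's +y): round fluted wood, 38 mm diameter, 28 mm high, top 94 mm above the table; this point is on its axis at 82 mm. It turns on a fixed vertical axis without rising, stays where left (0.06 N m), stops 1.7 rad either side of level. Counterclockwise from above lifts the plate's left ear 6 mm per radian. It starts at most 1.4 rad from level.
- knob_right_grip (a point): Mid-grip of the right knob (stand's -y), the same in size, height and sense: counterclockwise from above lifts the plate's right ear 6 mm per radian, clockwise lowers it. Its axis leans by up to 3.5 degrees while the left ear is not yet level. It starts at most 1.4 rad from level.
- spout (a point): Lower tip of the fixed funnel's spout, 125 mm above the table: 79 mm above the level plate, 14 mm above the long arch's top. The spout is 11 to 13 mm across up to 150 mm height; above, the cone widens to 61 mm at 184 to 196 mm height, held by a rod from a 14 mm column, 217 mm high, 105 mm behind the spout. Axes as the stand's.
- funnel: Steel funnel with its rod and column, fixed to the stand; origin and axes as the stand's.
- arch_long: The longer candle arch: painted dark half ring on flat feet, a tealight let into its crown; 125 mm long (its y), 52 mm thick (its x; grip across this), 65 mm high, 0.13 to 0.27 kg, both ends alike. Loose, standing on the table at the left. Origin at the centre of its underside, z up; the candle is straight above it. Below is an arched opening about 32 mm wide, 18 mm high.
- arch_short: The shorter candle arch, 88 mm long (its y), 52 mm thick, 45 mm high, otherwise alike; loose, also at the left; the two may have changed places. Leave it. Origin at the centre of its underside.
- pot: Small turned wooden pot with a flat lid, 75 mm across, 58 mm high, right of the stand; leave it.

How it is judged (in metres and radians):
On the way, in this order (a step that is already met when the one before it is completed fails the run):
1. the plate is level (within 0.8 degrees) while the long arch is still off it (angle between plate's own z axis and vertical below 0.014 rad and contact force between arch_long and plate below 0.05 N and horizontal distance between arch_long and plate above 0.16 m), for 0.3 s.
2. the long arch stands on the front part of the plate (z of arch_long in the frame of plate between -0.004 and 0.004 m and x of arch_long in the frame of plate below 0.01 m and horizontal distance between arch_long and plate below 0.13 m), for 0.05 s.
At the end, for the whole second after the job is handed in: The plate is level within 0.8 degrees; the long arch stands upright on it between the guides, lengthwise, within 4 mm of the stop and with its centre within 7 mm of the point below the spout; it is released and at rest (angle between plate's own z axis and vertical below 0.014 rad and horizontal distance between arch_long and spout below 0.007 m and x of arch_long in the frame of plate above 0.034 m and z of arch_long in the frame of plate between -0.003 and 0.003 m and angle between the z axis of arch_long and the z axis of plate, either way round below 0.04 rad and angle between the y axis of arch_long and the x axis of plate, either way round below 0.12 rad and linear speed of arch_long below 0.01 m/s); the robot touches nothing.
It fails at once if the funnel is bumped (more than 3 N) (contact force between anything else and funnel above 3 N).
It fails at once if the shorter arch or the little pot is moved more than 20 mm (distance of any of arch_short, pot from where it was at the start of the episode above 0.02 m).
It also fails if it takes over 67 s, if anything falls off the work surface, if the arm or the gripper's body presses on something with over 40 N, if the wrist force passes 120 N, or if a joint passes its speed limit or range.

ROBOT

A 6-joint arm with a two-finger parallel gripper is mounted at the origin on a cart in front of the work surface, level with it; the furniture and walls round the work are solid. World frame = base frame: x ahead of the robot, y to its left, z up, the work surface at z = 0. Lengths are in mm, angles in rad, forces in N, time in s.
With the tool pointing down it reaches from about 400 to 925 mm from the base axis. Payload 12.5 kg.
Tool frame: the origin (TCP) lies midway between the tips of the shut fingers; the grasp point (between the pads) lies 19 mm behind it; z points along the fingers, y is the line along which they close (so a half turn about z gives the same grasp; the last joint's range is limited). The gripper opens to 95 mm and grips with 3 to 60 N. Pads are 20 mm wide; open, the fingers measure 119 mm over their backs; the gripper's body (75 mm by 180 mm) begins 59 mm behind the grasp point.
Start: joints at [1.237, 0.491, 1.559, -0, 1.092, -0.106], TCP at [141.128, 608.876, 214.661] pointing down, gripper open.
Joint ranges: [-3.1, 3.1], [-0.84, 2.19], [0.05, 2.79], [-1.13, 4.28], [0.06, 2.93], [-2.69, 2.69]. Speed limits (rad/s): [2.22, 2.22, 2.79, 3.14, 3.14, 3.14].

INTERFACE

Orientations are given as [roll, pitch, yaw] about the fixed x, y, z axes, in that order (R = Rz(yaw) Ry(pitch) Rx(roll)).
In Python, from cell import * gives the robot as it stands.
- The arm moves only by the tool servo_tool, never from a script. Its argument "moves" is one flat list of numbers, 5 for each row, row after row: the shift along the world's x, y, z as a fraction of full scale, then the turn about the world's z as a fraction of full scale, then the opening, from 0 (shut) to 1 (fully open). A call has 1 to 12 rows; each row is the pose to reach, as a shift and turn from the pose commanded when the call began, turning the shorter way round; what a row does not reach only later rows make up. Full scale, the value 1, is 400 mm for a shift and 180 degrees for a turn. A row lasts 1/12 s, in which the tool goes at most 41.7 mm and 7.16 degrees, less where a joint would pass 70% of its speed; a pose out of reach is approached as far as the arm can. A call with a number of a shift or a turn outside -1 to 1 is refused whole. A call with a gripper value outside its range is refused whole. The fingers move at their own pace and stop on an object; the grip force is fixed at half the most. Time passes only in rows, so rows that repeat a pose let the fingers close. It gives the time, the measured TCP pose, the force, the opening and the grip force at its end, in the units of the state.
- state(): the state, without advancing time (a new reading comes with each control period).
- read_camera(name): name is "scene" or "top" or "wrist"; returns (picture, depth): 480x640x3 uint8, blue, green, red; 480x640 float32, mm along the optical axis (not along the pixel's ray), 0 where there is no reading.
- get_calibration(name): a dict with "K" (3x3 intrinsics, pixels), "R" (3x3) and "t" (3): a world point X has camera coordinates R X + t. Camera axes: x right, y down, z forward; pixel columns grow to the right and rows downward; lengths in mm; the calibration is good to about 2 mm. A picture is of the moment at which its call begins: read the wrist's pose just before it. get_calibration takes no time and is no camera call; for the wrist camera it gives the pose at the moment of the call.
- job_done(): hands the job in; it is judged then, once.
The state is a dict: "t": time; "joints": joint angles; "qvel": joint speeds; "tau": joint torques, N m; "eef_pos": TCP position; "tcp_rot": TCP orientation; "ft_force": force on the tool from outside, world axes, zero at the start; "moment": the same for the moment, N m; "opening": opening from 0.0 (shut) to 1.0 (fully open); "grip_force": force on a finger pad.
Only numpy, scipy, OpenCV 4.12 (cv2) and the standard library are available. Lean on these libraries where they do the work, as an engineer would, in place of code of your own. Each camera call takes 0.05 s, during which the arm holds its last target. There are 200 camera calls.

## Working session

There is one attempt and no reset: what is moved stays moved. The work goes in short steps, Python scripts to look and compute and a tool call to move; the robot and the scene stay as the last step left them, time stands still between calls to the robot, and variables do not carry over. Pictures are saved under pics/ and viewed, at most 14 in all, crops included, and the job is handed in when it is done.

Besides the shell and the picture viewer there is one more tool, called after ">>>" by a JSON object that holds its "fn" and its "kwargs". servo_tool: Moves the arm, as the interface text tells. Its arguments: {"type":"object","properties":{"moves":{"type":"array"}},"required":["moves"]}

```bash
mkdir -p pics
cat > h.py <<'E'
from cell import *
import numpy as np, cv2
def snap(n,f):
    c=get_calibration(n); p,d=read_camera(n); cv2.imwrite(f'pics/{f}.png',p)
    np.savez(f'pics/{f}.npz',p=p,d=d,K=c['K'],R=c['R'],t=c['t'])
def load(f): return np.load(f'pics/{f}.npz')
def px(f,u,v,z=None):
    a=load(f);K,R,t=a['K'],a['R'],a['t'].ravel()
    r=np.linalg.inv(K)@[u,v,1]
    if z is None: return R.T@(r*a['d'][int(v),int(u)]-t)
    o=-R.T@t;w=R.T@r
    return o+w*(z-o[2])/w[2]
def proj(f,X):
    a=load(f);q=a['K']@(a['R']@np.array(X,float)+a['t'].ravel());return q[:2]/q[2]
E
python3 - <<'E'
from h import *
snap('scene','s0');snap('top','t0')
s=state();print(s)
E
```

```text
{'t': 0.1, 'joints': array([ 1.23736811e+00,  4.91474500e-01,  1.55940645e+00, -1.03140099e-05,
        1.09169805e+00, -1.05582574e-01]), 'qvel': array([ 6.43347587e-04, -1.38052069e-03, -2.63410776e-03,  6.43952708e-05,
       -1.99556273e-03, -1.00244793e-03]), 'tau': array([ 2.03314979e-03, -6.13620758e+01, -2.58599067e+01,  6.93718367e-02,
        4.70640091e-02, -1.01940409e-04]), 'eef_pos': array([141.07061578, 608.64134775, 214.12940078]), 'tcp_rot': array([-3.14061084e+00, -9.48503038e-05,  2.91375173e+00]), 'ft_force': array([ 0.68466038,  0.13130081, -0.35985742]), 'moment': array([0.01576756, 0.01350582, 0.0105098 ]), 'grip_force': 0.0, 'opening': 1.0017469831440735}
```

View pics/t0.png

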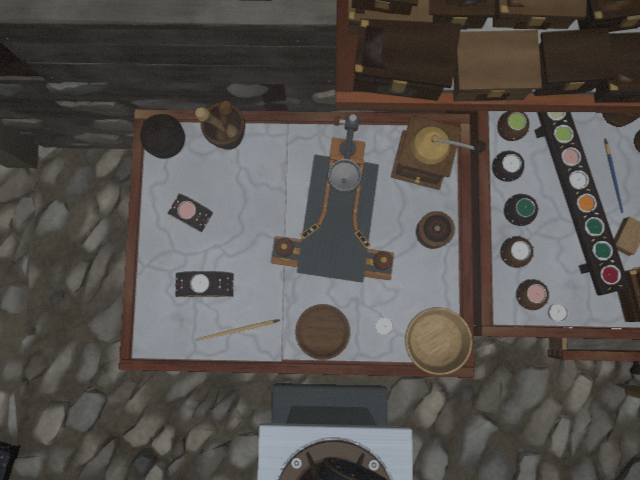

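View pics/s0.png

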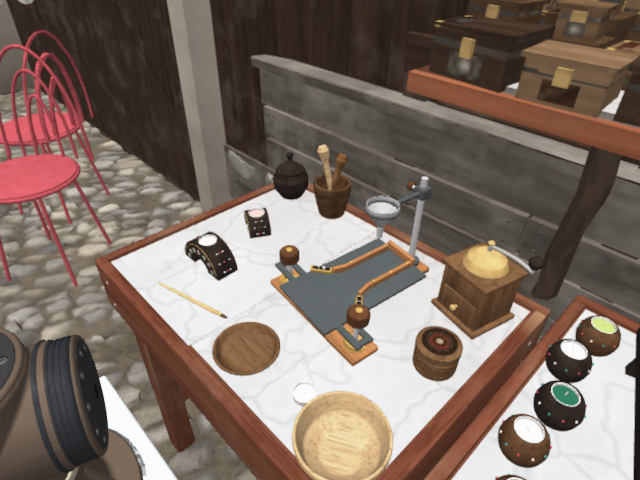

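```bash
cat > m.py <<'E'
from h import *
def pts(f,poly):
    a=load(f);m=np.zeros((480,640),np.uint8);cv2.fillPoly(m,[np.array(poly,np.int32)],1)
    v,u=np.nonzero(m&(a['d']>0));d=a['d'][v,u]
    r=np.linalg.inv(a['K'])@np.vstack([u,v,np.ones_like(u)])*d
    return (a['R'].T@(r-a['t'].reshape(3,1))).T
def plane(P):
    for _ in range(4):
        A=np.c_[P[:,:2]-P[:,:2].mean(0),np.ones(len(P))];c=np.linalg.lstsq(A,P[:,2],rcond=None)[0]
        e=P[:,2]-A@c;P=P[abs(e)<2*e.std()+.1]
    return c,e.std(),P[:,:2].mean(0),len(P)
E
python3 - <<'E'
from m import *
np.set_printoptions(precision=4,suppress=True)
print('knobs',px('t0',285,246,94),px('t0',383,261,94),px('t0',285,246),px('t0',383,261))
print('funnel',px('t0',344,176,196),'pot',px('t0',435,230,58))
print('long',px('t0',200,284,65),px('t0',200,284),'short',px('t0',187,211,45))
for u,v in [(177,284),(232,283)]:print(px('t0',u,v,30))
print('plate corners',[px('t0',u,v,46)[:2] for u,v in [(298,272),(363,281),(378,165)]])
print(plane(pts('t0',[(308,238),(362,244),(358,275),(303,268)])))
print(plane(pts('t0',[(333,195),(352,198),(346,230),(322,228)])))
print(plane(pts('t0',[(150,320),(200,310),(200,320),(150,330)])))
print(plane(pts('s0',[(285,280),(305,275),(345,300),(325,320)])))
E
```

```text
knobs [512.3148 108.8282  94.    ] [485.6618 -88.0325  94.    ] [512.3358 108.8379  93.8297] [485.4778 -87.8393  95.8136]
funnel [633.5047  -3.9411 196.    ] pot [ 555.7858 -199.1137   58.    ]
long [434.3436 282.6596  65.    ] [434.7046 283.8888  58.7255] short [589.2317 321.08    45.    ]
[435.4208 338.1305  30.    ]
[439.7598 222.0647  30.    ]
plate corners [array([464.2815,  83.1189]), array([448.1636, -51.9466]), array([695.3046, -81.9005])]
(array([ 0.015 ,  0.0616, 43.6782]), np.float64(1.962084398538284), array([498.5603,  11.1791]), 1593)
(array([ 0.0208,  0.0656, 44.8289]), np.float64(1.9788955309836722), array([590.0918,   1.7634]), 703)
(array([-0.0005,  0.0038,  0.5069]), np.float64(2.113195304889915), array([360.2653, 344.9105]), 509)
(array([ 0.0148,  0.0603, 44.7861]), np.float64(0.8620561303758927), array([502.6029,  19.1986]), 1113)
```

>>> {"fn": "servo_tool", "kwargs": {"moves": [0.742,-1,0,0,1,0.742,-1,0,0,1,0.742,-1,0,0,1,0.742,-1,0,0,1,0.742,-1,0,0,1,0.742,-1,0,0,1,0.742,-1,0,0,1,0.742,-1,0,0,1,0.742,-1,0,0,1,0.742,-1,0,0,1,0.742,-1,0,0,1,0.742,-1,0,0,1]}}

```text
t: 1.1
eef_pos: [438.8, 206.8, 214.7]
tcp_rot: [3.142, 0.0, 2.914]
ft_force: [0.7, 0.6, -0.4]
opening: 1.004
grip_force: 0.0
```

>>> {"fn": "servo_tool", "kwargs": {"moves": [0.186,-0.25,0,0,1,0.186,-0.25,0,0,1,0.186,-0.25,0,0,1,0.186,-0.25,0,0,1,0.186,-0.25,0,0,1,0.186,-0.25,0,0,1]}}

```text
t: 1.6
eef_pos: [511.8, 109.0, 214.3]
tcp_rot: [-3.142, -0.001, 2.913]
ft_force: [-1.5, 0.2, 0.1]
opening: 1.005
grip_force: 0.0
```

Run:
```python
from h import *
snap('wrist','w1')
print(state()['eef_pos'],[proj('w1',p) for p in [(512.3,108.8,94),(485.7,-88,94)]])
```

```text
[511.61643853 109.50752664 214.46250781] [array([329.45429597, 223.8333023 ]), array([ 50.39957878, 249.23560574])]
```

View pics/w1.png

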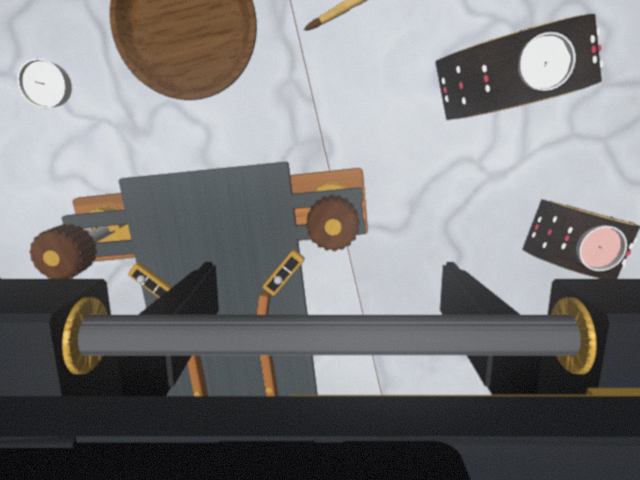

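>>> {"fn": "servo_tool", "kwargs": {"moves": [0,0.003,-0.36,0,0.75,0,0.003,-0.36,0,0.75,0,0.003,-0.36,0,0.75,0,0.003,-0.36,0,0.75,0,0.003,-0.36,0,0.75,0,0.003,-0.36,0,0,0,0.003,-0.36,0,0,0,0.003,-0.36,0,0,0,0.003,-0.36,0,0,0,0.003,-0.36,0,0,0,0.003,-0.36,0,0,0,0.003,-0.36,0,0]}}

```text
t: 2.65
eef_pos: [513.1, 111.2, 71.7]
tcp_rot: [3.139, 0.002, 2.913]
ft_force: [0.6, 12.0, 5.9]
opening: 0.395
grip_force: 30.0
```

>>> {"fn": "servo_tool", "kwargs": {"moves": [0,0,0,-0.283,0,0,0,0,-0.283,0,0,0,0,-0.283,0,0,0,0,-0.283,0,0,0,0,-0.283,0,0,0,0,-0.283,0,0,0,0,-0.283,0,0,0,0,-0.283,0,0,0,0,-0.283,0,0,0,0,-0.283,0,0,0,0,-0.283,0]}}

```text
t: 3.57
eef_pos: [513.8, 112.0, 71.7]
tcp_rot: [3.137, -0.001, 2.024]
ft_force: [3.7, 18.6, 2.6]
opening: 0.393
grip_force: 30.0
```

```bash
cat > tilt.py <<'E'
from m import *
import sys
def tilt(n):
    polys={'t':[[(310,240),(362,244),(358,275),(303,268)],[(333,195),(352,198),(346,230),(322,228)]],'s':[[(285,280),(305,275),(345,300),(325,320)]]}
    for cam,nm in (('top','t'),('scene','s')):
        snap(cam,nm+n)
        for p in polys[nm]:
            c,sd,mm,k=plane(pts(nm+n,p)); ex=np.array([.991,-.134]);ey=np.array([.134,.991])
            sx,sy=c[:2]@ex,c[:2]@ey
            print(nm,'sx %.4f sy %.4f sd %.2f n %d  left turn ccw %.3f right %.3f'%(sx,sy,sd,k,(100*sx-100*sy)/6,(100*sx+100*sy)/6), mm)
tilt(sys.argv[1])
s=state();print(s['t'],s['ft_force'],s['moment'],s['tcp_rot'])
E
python3 tilt.py 1
```

```text
t sx -3.7150 sy 1.6443 sd 94.80 n 1638  left turn ccw -89.321 right -34.512 [490.3922668   7.595972 ]
t sx 0.0271 sy 0.0241 sd 2.06 n 686  left turn ccw 0.050 right 0.853 [590.07182487   1.81308728]
s sx 0.0343 sy 0.0360 sd 0.94 n 1107  left turn ccw -0.029 right 1.172 [504.6246554   20.38508437]
3.6667 [ 3.63973206 19.59247018  1.89764251] [ 3.14245849 -0.41903661 -0.03618229] [ 3.13651655e+00 -4.88060819e-04  2.02393434e+00]
```

>>> {"fn": "servo_tool", "kwargs": {"moves": [0,0,0,0,0.8,0,0,0,0,0.8,0,0,0,0,0.8,0,0,0,0,0.8,0,0,0.15,0,0.8,0,0,0.15,0,0.8,-0.061,-0.49,0.15,0,0.8,-0.061,-0.49,0.15,0,0.8,-0.061,-0.49,0.15,0,0.8,-0.061,-0.49,0.15,0,0.8,-0.061,-0.49,0.15,0,0.8,-0.061,-0.49,0.15,0,0.8]}}

```text
t: 4.67
eef_pos: [487.4, -90.5, 130.8]
tcp_rot: [3.142, 0.001, 2.02]
ft_force: [0.6, 1.1, 0.3]
opening: 0.798
grip_force: 0.0
```

```bash
python3 tilt.py 2; python3 -c "
from h import *
snap('wrist','w2');print(proj('w2',(488,-86,94)))"
```

```text
t sx 0.0416 sy 0.0336 sd 2.29 n 1432  left turn ccw 0.134 right 1.254 [498.31784373  15.2050163 ]
t sx 0.0386 sy 0.0413 sd 2.09 n 710  left turn ccw -0.045 right 1.330 [589.83588634   1.62252075]
s sx 0.0318 sy 0.0330 sd 0.96 n 1131  left turn ccw -0.019 right 1.080 [504.52294631  21.11314991]
4.7667 [-0.56036804  0.44134152 -0.25818242] [-0.07717067  0.04731726 -0.02947597] [-3.14155123e+00 -1.62455824e-04  2.02170628e+00]
[330.05445145 258.13740401]
```

View pics/w2.png

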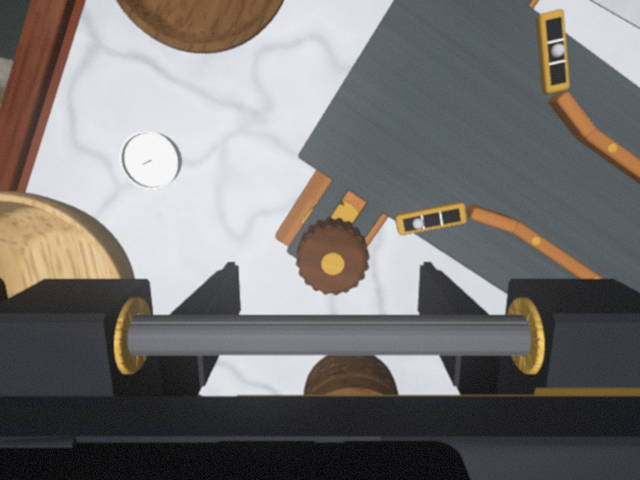

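>>> {"fn": "servo_tool", "kwargs": {"moves": [0,0,-0.149,0,0.8,0,0,-0.149,0,0.8,0,0,-0.149,0,0.8,0,0,-0.149,0,0,0,0,-0.149,0,0,0,0,-0.149,0,0,0,0,-0.149,0,0,0,0,-0.149,0,0,0,0,-0.149,0,0]}}

```text
t: 5.57
eef_pos: [488.1, -85.9, 71.6]
tcp_rot: [3.141, 0.001, 2.025]
ft_force: [0.0, 0.1, -0.2]
opening: 0.436
grip_force: 0.0
```

>>> {"fn": "servo_tool", "kwargs": {"moves": [0,0,0,0.366,0,0,0,0,0.366,0,0,0,0,0.366,0,0,0,0,0.366,0,0,0,0,0.366,0,0,0,0,0.366,0,0,0,0,0.366,0,0,0,0,0.366,0,0,0,0,0.366,0,0,0,0,0.366,0,0,0,0,0.366,0,0,0,0,0.366,0]}}

```text
t: 6.57
eef_pos: [487.5, -86.6, 71.4]
tcp_rot: [-3.141, -0.001, -3.108]
ft_force: [-4.5, -6.5, 2.3]
opening: 0.392
grip_force: 30.0
```

```bash
python3 tilt.py 3
```

```text
t sx -2.6842 sy -2.8854 sd 76.02 n 1595  left turn ccw 3.353 right -92.827 [487.53980968  16.71526821]
t sx -0.0021 sy 0.0005 sd 2.04 n 700  left turn ccw -0.043 right -0.027 [590.06633506   1.72287725]
s sx 0.0026 sy -0.0031 sd 0.89 n 1086  left turn ccw 0.096 right -0.008 [501.73438224  20.2751836 ]
6.6667 [-3.47562633 -5.79971421  3.29027385] [-1.36283535  0.74505355  0.03105191] [-3.14089753e+00 -5.95954333e-04 -3.10828388e+00]
```

>>> {"fn": "servo_tool", "kwargs": {"moves": [0,0,0,0,1,0,0,0,0,1,0,0,0,0,1,0,0,0,0,1,0,0,0.36,0,1,0,0,0.36,0,1,0,0,0.36,0,1,0,0,0.36,0,1,-0.135,0.922,0.36,0,1,-0.135,0.922,0.36,0,1,-0.135,0.922,0.36,0,1,-0.135,0.922,0.36,0,1]}}

```text
t: 7.67
eef_pos: [463.1, 80.5, 215.3]
tcp_rot: [3.141, 0.001, -3.11]
ft_force: [1.0, -0.7, -0.4]
opening: 0.999
grip_force: 0.0
```

```bash
python3 tilt.py 4; python3 -c "
from h import *
snap('wrist','w4')
w=[px('w1',547,61,65),px('w1',612,62,0)];print(w)"
python3 - <<'E'
import cv2
a=cv2.imread('pics/t4.png')[150:300,165:400];cv2.imwrite('pics/t4c.png',cv2.resize(a,None,fx=3.4,fy=3.4,interpolation=cv2.INTER_CUBIC))
E
```

```text
t sx -3.0784 sy 4.0127 sd 60.29 n 1598  left turn ccw -118.186 right 15.572 [460.86001287  14.02824116]
t sx -3.7301 sy 2.3117 sd 55.20 n 699  left turn ccw -100.697 right -23.639 [569.58556252   5.01006277]
s sx 0.0063 sy 0.0002 sd 0.84 n 1096  left turn ccw 0.101 right 0.109 [502.69680747  18.81852091]
7.7667 [-0.52797883 -1.60119576 -0.41017623] [-0.02060683 -0.02388458 -0.0399077 ] [ 3.14068572e+00 -1.13263921e-04 -3.10339782e+00]
[array([439.01272286, 282.47578572,  65.        ]), array([450.59900775, 368.26625909,   0.        ])]
```

View pics/w4.png

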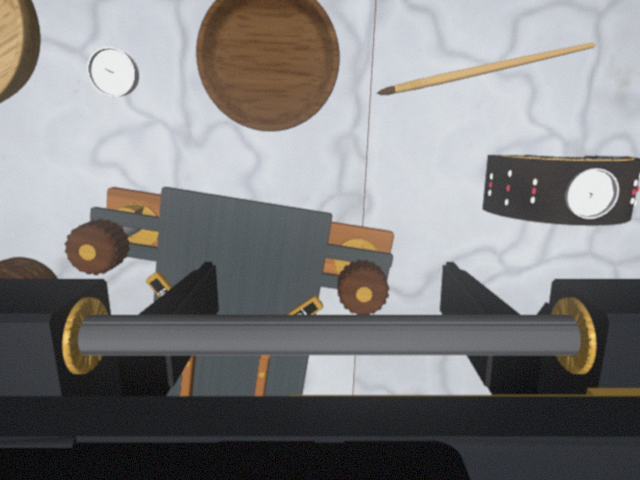

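View pics/t4c.png

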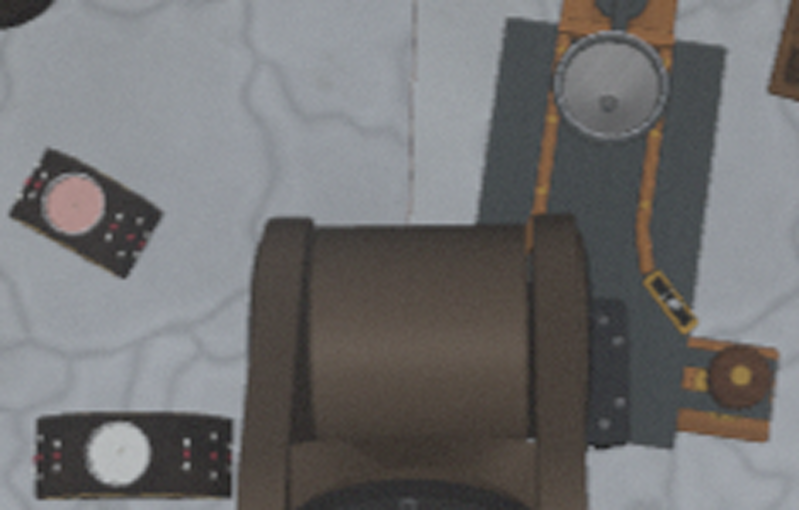

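>>> {"fn": "servo_tool", "kwargs": {"moves": [-0.067,0.509,0,-0.497,1,-0.067,0.509,0,-0.497,1,-0.067,0.509,0,-0.497,1,-0.067,0.509,0,-0.497,1,-0.067,0.509,0,-0.497,1,-0.067,0.509,0,-0.497,1,-0.067,0.509,0,-0.497,1,-0.067,0.509,0,-0.497,1,-0.067,0.509,0,-0.497,1,-0.067,0.509,0,-0.497,1,-0.067,0.509,0,-0.497,1,-0.067,0.509,0,-0.497,1]}}

```text
t: 8.82
eef_pos: [437.7, 281.5, 214.9]
tcp_rot: [-3.141, 0.0, 1.749]
ft_force: [-0.3, -0.0, -0.4]
opening: 1.001
grip_force: 0.0
```

```bash
python3 tilt.py 5; python3 -c "
from h import *
snap('wrist','w5')
print(state()['eef_pos'],px('w4',592,193,65),px('t4',199.7,282.9,65),proj('w5',(437,282.5,65)))
a=load('t5')['p'][150:300,265:400];cv2.imwrite('pics/t5c.png',np.hstack([cv2.resize(a,None,fx=4,fy=4,interpolation=cv2.INTER_CUBIC)[:480]]))
w=cv2.resize(load('w5')['p'][:300],(512,240));b=np.zeros((600,540,3),np.uint8)
b=cv2.resize(a,(540,600));c=load('w5')['p'][:340,:];c=cv2.resize(c,(540,287));b=np.vstack([cv2.resize(a,(270,300)).repeat(1,0),])
t=cv2.resize(a,(270,300));top=np.hstack([t,np.zeros((300,370,3),np.uint8)]);cv2.imwrite('pics/mix5.png',np.vstack([top,load('w5')['p'][:300]]))
"
```

```text
t sx 0.0008 sy 0.0047 sd 2.02 n 1529  left turn ccw -0.064 right 0.092 [497.28401367   9.27638183]
t sx 0.0133 sy 0.0099 sd 1.99 n 697  left turn ccw 0.056 right 0.387 [589.82709295   1.80388974]
s sx 0.0042 sy -0.0010 sd 0.86 n 1097  left turn ccw 0.085 right 0.053 [502.51466655  18.74969028]
8.9167 [0.25549818 0.31490539 0.19183956] [-0.11144407  0.08264803 -0.00484538] [-3.14152997e+00  1.92107527e-04  1.75268528e+00]
[437.56961702 281.74457683 214.94636588] [438.17794717 281.48405874  65.        ] [436.58106166 283.3766152   65.        ] [327.82640009 212.68506494]
```

View pics/mix5.png

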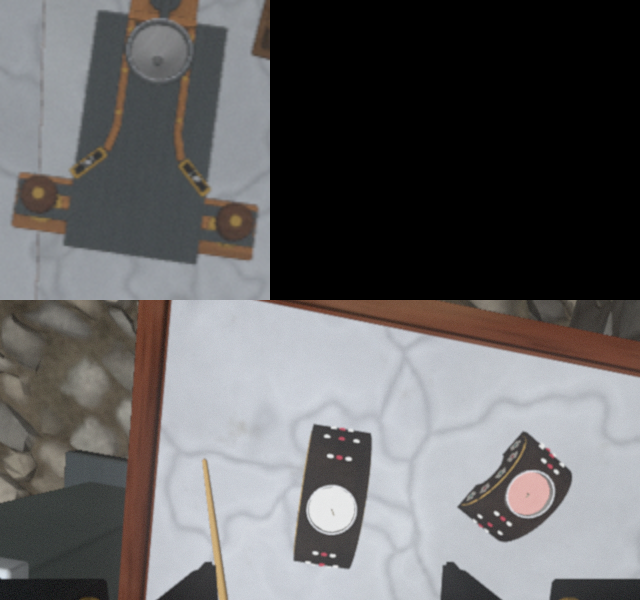

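```bash
python3 -c "
from h import *
P=[px('w5',u,v,20)[:2] for u,v in [(315,125),(371,132),(293,258),(350,267)]];print(P,sum(P)/4)
d=P[0]+P[1]-P[2]-P[3];print('axis',d,np.arctan2(d[1],d[0]))
print(px('w5',331.5,210,65))
Q=[px('t5',165+u/3.4,150+v/3.4,20)[:2] for u,v in [(38,415),(38,497),(232,418),(232,496)]];d=Q[0]+Q[1]-Q[2]-Q[3];print(np.arctan2(d[1],d[0]),sum(Q)/4)
"
```

```text
[array([414.61086034, 344.45238646]), array([461.4852834 , 347.35773766]), array([415.3681193 , 226.95905631]), array([467.21308763, 227.92469379])] [439.66933767 286.67346855]
axis [ -6.48506319 236.92637402] 1.598161133254149
[439.37860852 285.06667025  65.        ]
1.5848806407265779 [436.63120683 281.48871989]
```

>>> {"fn": "servo_tool", "kwargs": {"moves": [0.003,0.004,0,-0.052,1,0.003,0.004,-0.475,-0.052,1,0.003,0.004,-0.475,-0.052,1,0.003,0.004,-0.475,-0.052,1,0.003,0.004,-0.475,-0.052,1,0.003,0.004,-0.475,-0.052,1,0.003,0.004,-0.475,-0.052,0,0.003,0.004,-0.475,-0.052,0,0.003,0.004,-0.475,-0.052,0,0.003,0.004,-0.475,-0.052,0,0.003,0.004,-0.475,-0.052,0,0.003,0.004,-0.475,-0.052,0]}}

```text
t: 9.97
eef_pos: [438.7, 284.4, 26.4]
tcp_rot: [3.139, -0.001, 1.593]
ft_force: [0.7, 0.9, -0.7]
opening: 0.639
grip_force: 0.0
```

>>> {"fn": "servo_tool", "kwargs": {"moves": [0,0,0,0,0,0,0,0,0,0,0,0,0,0,0,0,0,0.31,0,0,0,0,0.31,0,0,0,0,0.31,0,0,0,0,0.31,0,0]}}

```text
t: 10.55
eef_pos: [440.4, 285.4, 155.6]
tcp_rot: [3.132, -0.004, 1.593]
ft_force: [0.7, -0.2, -1.2]
opening: 0.524
grip_force: 30.0
```

>>> {"fn": "servo_tool", "kwargs": {"moves": [0.205,-0.688,0,0.4515,0,0.205,-0.688,0,0.4515,0,0.205,-0.688,0,0.4515,0,0.205,-0.688,0,0.4515,0,0.205,-0.688,0,0.4515,0,0.205,-0.688,0,0.4515,0,0.205,-0.688,0,0.4515,0,0.205,-0.688,0,0.4515,0,0.205,-0.688,0,0.4515,0,0.205,-0.688,0,0.4515,0,0.205,-0.688,0,0.4515,0,0.205,-0.688,0,0.4515,0]}}

```text
t: 11.55
eef_pos: [519.8, 8.7, 148.4]
tcp_rot: [3.142, -0.001, 3.0]
ft_force: [0.1, 0.5, -2.1]
opening: 0.523
grip_force: 30.0
```

```bash
python3 -c "
from h import *
s=state();print(s)
snap('scene','s6');snap('wrist','w6')
a=load('s6')['p'][170:350,180:440];cv2.imwrite('pics/mix6.png',np.vstack([cv2.resize(a,(433,300)),cv2.resize(load('w6')['p'],(433,300))]))
"
```

```text
{'t': 11.55, 'joints': array([-1.10414391e-01,  4.27333244e-01,  1.88886573e+00,  1.34238701e-04,
        8.26383900e-01, -1.53923765e+00]), 'qvel': array([ 7.12469449e-03, -2.84264416e-03,  1.29629043e-03, -2.49396352e-03,
        1.26032624e-03, -1.48911998e+00]), 'tau': array([-4.15397007e-01, -5.24759889e+01, -2.10010028e+01, -3.25639138e-02,
        8.31972621e-02,  2.47691788e+00]), 'eef_pos': array([519.8270132 ,   8.69998864, 148.42712069]), 'tcp_rot': array([ 3.14152531e+00, -9.92842476e-04,  2.99952862e+00]), 'ft_force': array([ 0.09582424,  0.51765361, -2.07625764]), 'moment': array([ 0.00276702, -0.01888962, -0.03848859]), 'grip_force': 29.959468898596242, 'opening': 0.5227861789738099}
```

View pics/mix6.png

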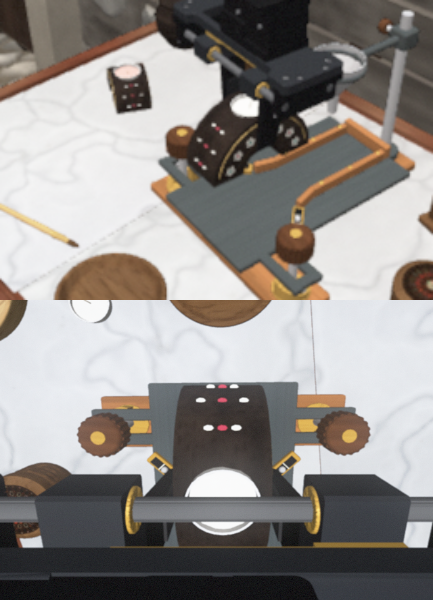

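```bash
python3 -c "
from h import *
s=state();print(s['eef_pos'],s['tcp_rot'],px('w6',332,322,187), px('w6',(97+345)/2*1.478,(435-300)*1.6,94))
print([px('w6',u*1.478,(v-300)*1.6,94)[:2] for u,v in [(97,437),(347,432)]])
# end of arch (robot side) at z~ 122
print(px('w6',222*1.478,(384-300)*1.6,130))
"
```

```text
[519.89208931   8.92603866 148.54768347] [ 3.1415469e+00 -7.9414185e-04  2.9961172e+00] [517.39611122   9.73201223 187.        ] [500.72429301   9.65869304  94.        ]
[array([489.54539066, -88.36417553]), array([511.18926046, 108.89855983])]
[457.66559856  16.23578373 130.        ]
```

>>> {"fn": "servo_tool", "kwargs": {"moves": [0,0.003,0,0.005,0,0,0.003,-0.1,0.005,0,0,0.003,-0.18,0.005,0,0,0.003,-0.185,0.005,0,0,0.003,-0.188,0.005,0,0,0.003,-0.191,0.005,0,0,0.003,-0.191,0.005,0,0,0.003,-0.191,0.005,0]}}

```text
t: 12.32
eef_pos: [520.8, 10.1, 74.0]
tcp_rot: [3.141, 0.002, 3.009]
ft_force: [-0.2, 0.1, -2.3]
opening: 0.521
grip_force: 30.0
```

>>> {"fn": "servo_tool", "kwargs": {"moves": [0,0,-0.003,0,0,0,0,-0.005,0,0,0,0,-0.005,0,0,0,0,-0.005,0,0]}}

```text
t: 12.65
eef_pos: [520.3, 10.1, 70.9]
tcp_rot: [3.141, 0.001, 3.009]
ft_force: [-0.0, -1.0, -1.1]
opening: 0.525
grip_force: 30.0
```

>>> {"fn": "servo_tool", "kwargs": {"moves": [0,0,0,0,0.7,0,0,0,0,0.7,0,0,0,0,0.7,0,0,0,0,0.7,0,0,0.2,0,0.7,0,0,0.2,0,0.7,-0.215,0.028,0.2,0,0.21,-0.215,0.028,0.2,0,0.21,-0.215,0.028,0.2,0,0.21,-0.215,0.028,0.2,0,0.21,-0.215,0.028,0.2,0,0.21]}}

```text
t: 13.57
eef_pos: [435.0, 21.3, 151.1]
tcp_rot: [3.141, 0.002, 3.01]
ft_force: [0.5, 0.0, -0.1]
opening: 0.411
grip_force: 0.0
```

```bash
python3 -c "
from h import *
s=state();print(s['t'],s['eef_pos'],s['tcp_rot'],s['opening'])
snap('scene','s7');snap('top','t7')
a=load('s7')['p'][170:350,180:440];b=load('t7')['p'][150:300,265:400]
cv2.imwrite('pics/mix7.png',np.hstack([cv2.resize(a,(433,300)),cv2.resize(b,(270,300))]))
"; python3 tilt.py 7 | tail -2
```

```text
13.5667 [434.99766836  21.29002305 151.09276695] [3.14148717e+00 1.54195930e-03 3.00964826e+00] 0.410945072028092
s sx -0.6159 sy -0.0487 sd 15.86 n 1194  left turn ccw -9.454 right -11.076 [486.61493729   2.44609935]
13.7667 [ 0.54916364  0.35906083 -0.24751666] [ 0.0620455  -0.00520456 -0.01242476] [3.14152271e+00 4.94158593e-05 3.00937282e+00]
```

View pics/mix7.png

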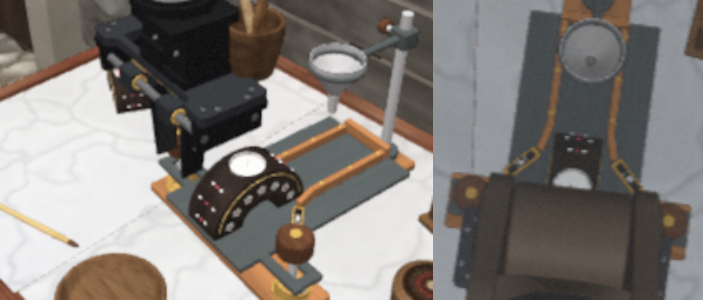

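>>> {"fn": "servo_tool", "kwargs": {"moves": [0,0,-0.241,0,0.21,0,0,-0.241,0,0.21,0,0,-0.241,0,0.21,0.04,-0.0052,-0.241,0,0.21,0.07,-0.0092,-0.241,0,0.21,0.095,-0.0124,-0.241,0,0.21,0.12,-0.0157,-0.241,0,0.21,0.145,-0.019,-0.241,0,0.21,0.17,-0.0223,-0.241,0,0.21,0.195,-0.0255,-0.241,0,0.21,0.22,-0.0288,-0.241,0,0.21,0.235,-0.031,-0.241,0,0.21]}}

```text
t: 14.77
eef_pos: [529.6, 8.8, 54.4]
tcp_rot: [3.141, 0.001, 3.009]
ft_force: [-0.8, 0.1, 0.3]
opening: 0.209
grip_force: 0.5
```

```bash
python3 -c "
from h import *
s=state();print(s['t'],s['eef_pos'],s['ft_force'],s['opening'])
snap('scene','s8');snap('top','t8');snap('wrist','w8')
a=load('s8')['p'][170:350,180:440];b=load('t8')['p'][150:300,265:400]
cv2.imwrite('pics/mix8.png',np.vstack([np.hstack([cv2.resize(a,(433,300)),cv2.resize(b,(270,300))]),np.hstack([cv2.resize(load('w8')['p'],(400,300)),np.zeros((300,303,3),np.uint8)])]))
"
```

```text
14.7667 [529.5979292    8.77384127  54.39826839] [-0.84945769  0.12922886  0.29978672] 0.2085153078525282
```

View pics/mix8.png

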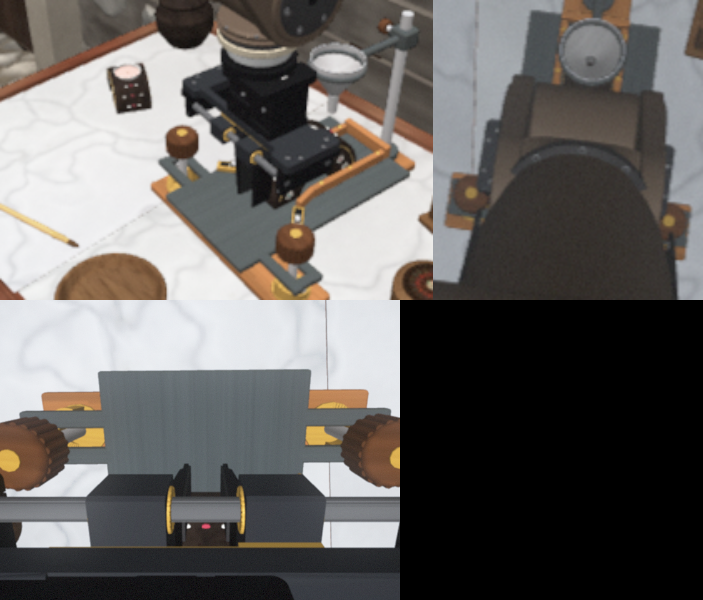

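Run:
```python
from m import *
ex=np.array([.9915,-.1298]);ey=np.array([.1298,.9915]);o=np.array([500.5,12.7])
for f in ('s8','t8','w8'):
    P=pts(f,[(0,0),(639,0),(639,479),(0,479)]);q=np.c_[(P[:,:2]-o)@ex-100,(P[:,:2]-o)@ey,P[:,2]]
    print(f)
    for z in range(120,420,15):
        m=(q[:,2]>z)&(q[:,2]<z+15)&(abs(q[:,1])<100)&(q[:,0]>-150)&(q[:,0]<160)
        if m.sum()>20:
            h=np.histogram(q[m,0],np.arange(-150,161,10))[0]
            print(z,h)
```

```text
s8
120 [ 0  0  0  0  9 13  8 20  6  6  5  1  0  0  0  0  0  0 23  5  0  0  0  0
  0  0  0  0 21 24  0]
135 [  0   0   0   0 211 205  94  48  35  45  27  11   0   0   0   0   0   0
  36   6   0   0   0   0   0   0   0   0  20  27   0]
150 [  0   0   0   0 177 197  32  16  22  20  17   8   0   0   0   0   0  12
  22   2   0   0   0   0   0   0   0   0  13  35   0]
165 [  0   0   0   0 143 486 204 197 201 140  99  21   0   0   0   0  13  33
  28  40  73  53   0   0   0   0   0   0  24  18   3]
180 [  0   0   0   0   0 230  33  36  30  34   9   0   0   0   0  15  90  52
  56  62  63 132  10  23  23  22  23  19 105  60  16]
195 [  0   0   0   0   0 212  39  37  37  33   9   0   0   0   0   3   8   4
   5   4   7   7   0   0   0   0   0   0  45  45   8]
210 [ 0  0  0  0 50 33 36 38 43 42 11  1  0  0  0  0  0  0  0  0  0  0  0  0
  0  0  0  0 11 26  1]
225 [  0   0   0   0 186 117  86  61  57  65  70  19   0   0   0   0   0   0
   0   0   0   0   0   0   0   0   0   0   0   0   0]
240 [  0   0   0   0  88 115  66  51  37  26  18   1   0   0   0   0   0   0
   0   0   0   0   0   0   0   0  
[... 2966 characters left out ...]
36   270     0     0     0     0
     0     0     0     0     0     0     0     0     0     0     0     0
     0     0     0     0     0     0     0]
150 [    0     0     0     0 10510 15839   182     0     0     0     0     0
     0     0     0     0     0     0     0     0     0     0     0     0
     0     0     0     0     0     0     0]
165 [    0     0     0     0     0 48772   458     0     0     0     0     0
     0     0     0     0     0     0     0     0     0     0     0     0
     0     0     0     0     0     0     0]
180 [   0    0    0    0    0 2500    0    0    0    0    0    0    0    0
    0    0    0    0    0    0    0    0    0    0    0    0    0    0
    0    0    0]
```

>>> {"fn": "servo_tool", "kwargs": {"moves": [0.015,-0.002,0,0,0.21,0.03,-0.004,0,0,0.21,0.045,-0.006,0,0,0.21,0.058,-0.0076,0,0,0.21,0.068,-0.0089,0,0,0.21,0.074,-0.0097,0,0,0.21,0.074,-0.0097,0,0,0.21]}}

```text
t: 15.5
eef_pos: [558.2, 5.0, 54.3]
tcp_rot: [3.141, 0.0, 3.009]
ft_force: [-0.9, -0.4, 0.3]
opening: 0.208
grip_force: 0.1
```

>>> {"fn": "servo_tool", "kwargs": {"moves": [0.004,-0.0005,0,0,0.21,0.008,-0.001,0,0,0.21,0.012,-0.0015,0,0,0.21,0.012,-0.0015,0,0,0.21]}}

```text
t: 15.83
eef_pos: [562.9, 4.5, 54.3]
tcp_rot: [3.141, 0.0, 3.01]
ft_force: [-2.1, 0.5, 1.2]
opening: 0.213
grip_force: 0.4
```

>>> {"fn": "servo_tool", "kwargs": {"moves": [0.0025,-0.0003,0,0,0.21,0.005,-0.0006,0,0,0.21,0.005,-0.0006,0,0,0.21]}}

```text
t: 16.08
eef_pos: [564.7, 4.2, 54.3]
tcp_rot: [3.142, 0.0, 3.01]
ft_force: [-0.9, -0.4, 0.2]
opening: 0.207
grip_force: 0.7
```

>>> {"fn": "servo_tool", "kwargs": {"moves": [0.0025,-0.0003,0,0,0.21,0.005,-0.0006,0,0,0.21,0.005,-0.0006,0,0,0.21]}}

```text
t: 16.33
eef_pos: [566.8, 4.0, 54.3]
tcp_rot: [3.141, 0.0, 3.01]
ft_force: [-0.9, 0.0, 1.3]
opening: 0.209
grip_force: 0.7
```

Run:
```python
from m import *
snap('scene','s9');snap('top','t9')
ex=np.array([.9915,-.1298]);ey=np.array([.1298,.9915]);o=np.array([500.5,12.7])
P=pts('s9',[(0,0),(639,0),(639,479),(0,479)]);q=np.c_[(P[:,:2]-o)@ex-100,(P[:,:2]-o)@ey,P[:,2]]
for z in range(130,300,10):
    m=(q[:,2]>z)&(q[:,2]<z+10)&(abs(q[:,1])<100)&(q[:,0]>-150)&(q[:,0]<80)
    x=np.sort(q[m,0]); g=np.where(np.diff(x)>4)[0]; print(z,[(round(x[i]),round(x[i+1])) for i in g if x[i]>-30])
cv2.imwrite('pics/s9c.png',cv2.resize(load('s9')['p'][180:320,270:450],(771,600),interpolation=cv2.INTER_CUBIC))
print(state()['t'])
```

```text
130 [(2, 37)]
140 [(1, 38)]
150 [(1, 34)]
160 [(0, 29), (42, 47), (47, 55)]
170 [(2, 25), (43, 58)]
180 [(-10, 12), (12, 17), (70, 77)]
190 [(-10, 11), (12, 20)]
200 []
210 []
220 []
230 []
240 []
250 []
260 []
270 []
280 []
290 []
16.4333
```

View pics/s9c.png

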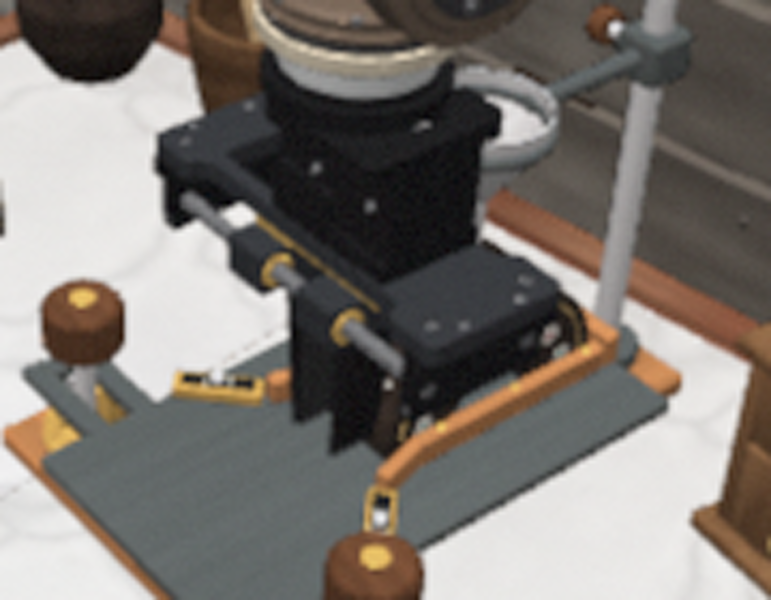

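>>> {"fn": "servo_tool", "kwargs": {"moves": [0.0025,-0.0003,0,0,0.21,0.005,-0.0006,0,0,0.21,0.005,-0.0006,0,0,0.21]}}

```text
t: 16.68
eef_pos: [567.4, 3.9, 54.1]
tcp_rot: [3.142, -0.003, 3.01]
ft_force: [-7.2, 0.3, 5.7]
opening: 0.211
grip_force: 3.8
```

>>> {"fn": "servo_tool", "kwargs": {"moves": [0.0025,-0.0003,0,0,0.21,0.005,-0.0006,0,0,0.21,0.005,-0.0006,0,0,0.21]}}

```text
t: 16.93
eef_pos: [567.7, 3.9, 54.1]
tcp_rot: [-3.141, -0.007, 3.01]
ft_force: [-14.9, 0.4, 10.4]
opening: 0.21
grip_force: 7.6
```

>>> {"fn": "servo_tool", "kwargs": {"moves": [-0.02,0.0026,0,0,0.21,-0.05,0.0065,0,0,0.21,-0.15,0.02,0,0,0.21,-0.25,0.033,0,0,0.21,-0.25,0.033,0.25,0,0.21,-0.25,0.033,0.25,0,0.21,-0.25,0.25,0.25,0,0.21,-0.25,0.6,0.25,0,0.21,-0.25,0.6,0.25,0,0.21,-0.25,0.6,0.25,0,0.21,-0.25,0.6,0.25,0,0.21,-0.25,0.6,0.25,0,0.21]}}

```text
t: 17.93
eef_pos: [470.6, 247.5, 154.8]
tcp_rot: [3.14, 0.002, 3.011]
ft_force: [-0.2, -1.2, -1.0]
opening: 0.208
grip_force: 0.0
```

```bash
python3 tilt.py 10
python3 - <<'E'
from h import *
s=load('s10')['p'][190:310,265:435];t=load('t10')['p'][150:300,265:400]
cv2.imwrite('pics/mix10.png',np.vstack([cv2.resize(s,(425,300),interpolation=cv2.INTER_CUBIC),np.hstack([cv2.resize(t,(270,300)),np.zeros((300,155,3),np.uint8)])]))
E
```

```text
t sx -0.0013 sy -0.0006 sd 2.07 n 1546  left turn ccw -0.012 right -0.031 [497.34058101   9.79999129]
t sx 1.2125 sy 0.0062 sd 5.28 n 673  left turn ccw 20.106 right 20.312 [585.95787955   2.20263838]
s sx 0.0028 sy 0.0015 sd 0.87 n 1103  left turn ccw 0.021 right 0.072 [502.23605892  17.68539167]
18.0333 [-0.12220653  0.00309601 -0.3335464 ] [ 0.00335041  0.00306452 -0.00405073] [3.14027014e+00 1.77004470e-03 3.01324570e+00]
```

View pics/mix10.png

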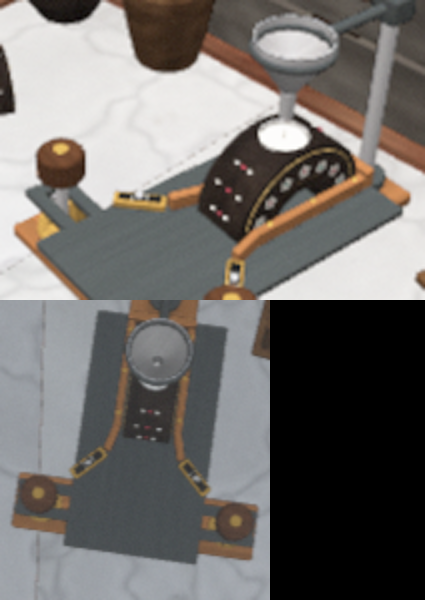

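The arch is seated between the guides with its candle under the spout, both level balls are centred, and the arm is clear.

```bash
python3 -c "
from cell import *
print(job_done())"
```

```text
the job is handed in; nothing more can be done
None
```

I levelled the plate, slid the long arch in against the stop with its candle under the spout, and handed the job in at about 18 s of the 67 s allowed; the hand-in returned no pass/fail verdict.

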